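# Open the child-latched stock cupboard on the model railway

### The job

Open the little plywood stock cupboard on the layout, which has a child-safety latch behind its door: draw the door ajar by its knob until the latch catches, reach down through the gap behind the door's top edge and press the sprung nylon hook down with the fingertips until it lets go, then swing the door wide open, to well over 60 degrees, and leave it standing so. Be gentle: do not wrench the door against the latch or bear down hard on the hook, and leave the paint pot, the model van and the model house where they are.

Things in the scene. Friction and masses are not known exactly. Their poses are not given: they have to be found in the camera images.
- base_board: Plywood board 220 mm (its x) x 280 mm (its y) x 8 mm fixed on the layout; origin: centre of its underside. Square over it, on four screw feet, stands the plywood stock cupboard: 200 mm deep (x), 260 mm wide (y), boards 12 mm thick, front = -x face, 100 mm from the origin. The feet are set by hand to level it: its flat top is 190 mm above the layout, give or take 6 mm.
- hinge_foot (a point): Point on top of the base board straight below the door's upright hinge line: front edge of the cupboard's -y end (base board's own x -100 mm, y -130 mm), in the plane of the door's inner face. Axes as the base board.
- door (a joint): Door angle, rad: 0 shut, grows as it swings out of the front (counter-clockwise from above), at most 1.85. Door frame: origin on the hinge line, x into the cupboard, y along the door, yaw = base board's yaw + this angle. Panel: x -12 to 0 mm, y to 259 mm, top level with the cupboard's top. Friction of 0.12 N m holds it anywhere. The latch catches it at about 0.2 rad.
- knob_foot (a point): Point on the layout straight below the knob when the door is shut (base board's own x -138 mm, y 85 mm). The knob: round, steel, diameter 28 mm, thick part 18 mm long, on the door's outside; its middle is 26 mm out from the outer face (door x -38 mm), 215 mm from the hinge line, 32 mm below the door's top edge.
- latch_foot (a point): Point on the base board straight below the child latch when the door is shut: front plane, 190 mm from the hinge line. On the door's inside, at that distance: a white nylon hook (hook), 26 mm wide, pivoted 6 mm in from the door, 43.5 mm below its top edge; its sprung arm runs 46 mm inward, rising 18 degrees, to an upturned undercut catch. It breaks if pressed with over 25 N.
- gap_foot (a point): Point on the layout below the middle of the gap (38 mm wide) between door and cupboard top once the latch has caught. There the hook's arm crosses the gap, its top about 33 mm below the cupboard's top. Under fingertips here it slips off its strike bar (case_c0, 6 mm thick, under the front of the top board) after 4 to 7 mm, at 6 to 11 N, then soon meets a stop. The catch bears 40 N at most.
- paint_pot: Bystander: small amber glass paint jar with a steel lid, diameter 34 mm, 42 mm high, standing on the layout beyond the cupboard. Origin: centre of its underside.
- van: Bystander: brown model railway van with a grey roof, 134 mm long (its x), 37 mm wide, 51 mm high, standing on a short track on the layout to the left of the cupboard's front. Origin: centre of its underside.
- depot_house: Bystander: cream model house with a dark pitched roof, 110 x 90 x 80 mm, standing on the layout beyond the cupboard. Origin: centre of its underside.

How it is judged:
On the way, in this order (a step that is already met when the one before it is completed fails the run):
1. the door is drawn ajar (value of joint door above 0.1 rad), for 0.2 s.
2. with the door still on the latch, the fingers press the hook (contact force between the fingers and hook above 3 N and value of joint door below 0.3 rad), for 0.1 s.
At the end, for the whole second after the job is handed in: The door stands open by more than 1.05 rad (60 degrees) and at rest; the paint pot, the van and the house are within 15 mm of where they stood (value of joint door above 1.05 rad and velocity of joint door between -0.05 and 0.05 rad/s and distance of each of paint_pot, van, depot_house from where it was at the start of the episode below 0.015 m); the robot touches nothing.
It fails at once if the hook is pressed with more than 25 N (contact force between the fingers and hook above 25 N).
It fails at once if the door is wrenched against the latch: more than 40 N between hook and strike (contact force between hook and case_c0 above 40 N).
It fails at once if the paint pot, the van or the house is shifted by more than 15 mm (distance of any of paint_pot, van, depot_house from where it was at the start of the episode above 0.015 m).
It also fails if it takes over 59 s, if anything falls off the work surface, if the arm or the gripper's body presses on something with over 40 N, if the wrist force passes 120 N, or if a joint passes its speed limit or range.

### The arm

A 6-joint arm with a two-finger parallel gripper is mounted at the origin on the work surface. World frame = base frame: x ahead of the robot, y to its left, z up, the work surface at z = 0. Lengths are in m, angles in rad, forces in N, time in s.
With the tool pointing down it reaches from about 0.3 to 0.75 m from the base axis. Payload 8.5 kg.
Tool frame: the origin (TCP) lies between the finger pads; the fingertips stand nose_length ahead of it and the grasp point (between the pads) lies 8 mm behind it (nose_length is the distance from the TCP to the fingertips, in m); z points along the fingers, y is the line along which they close (so a half turn about z gives the same grasp; the last joint's range is limited). The gripper opens to 85 mm and grips with 20 to 120 N. Pads are 22 mm wide; open, the fingers measure 114 mm over their backs; the gripper's body (76 mm by 85 mm) begins 54 mm behind the grasp point. The pads swing forward as they close: fully open they stand 13 mm farther back than shut.
Start: joints at [-1.336, 0.381, 1.297, -0, 1.464, -0.215], TCP at [0.239, -0.495, 0.206] pointing down, gripper open.
Joint ranges: [-3.11, 3.11], [-0.89, 2.33], [0.22, 2.48], [-1.42, 4.56], [0.17, 2.85], [-2.88, 2.88]. Speed limits (rad/s): [2.39, 2.39, 3.14, 3.14, 3.14, 3.14].

### API

Orientations are given as [roll, pitch, yaw] about the fixed x, y, z axes, in that order (R = Rz(yaw) Ry(pitch) Rx(roll)).
In Python, from bench import * gives the robot as it stands. The module is installed in compiled form; this text tells all that it offers.
- The arm moves only by the tool step_arm, never from a script. Its argument "commands" is a list of rows, each a list of 2 entries, a list of its own where there are three numbers: the shift along the tool's x, y, z in units of 25 mm (1.0 is 25 mm), then the turn about the tool's z in units of 6 degrees (1.0 is 6 degrees). In form: [[[x, y, z], yaw], ...]. A call has 1 to 5 rows; each row is the pose to reach, as a shift and turn from the pose commanded when the call began, along the tool's axes at that moment; what a row does not reach only later rows make up. A row lasts 1/10 s, in which the tool goes at most 50 mm and 8.59 degrees, less where a joint would pass 70% of its speed; a pose out of reach is approached as far as the arm can. A call with a gripper value outside its range is refused whole. "hand" is the closure, from 0 (fully open) to 1 (shut), set as the call begins (left out, the last holds). The fingers move at their own pace and stop on an object; "grip_force" is the grip in N (left out, the last holds). Time passes only in rows, so rows that repeat a pose let the fingers close. It gives the time, the measured TCP pose, the force, the opening and the grip force at its end, in the units of the state.
- state(): the state, without advancing time (a new reading comes with each control period).
- read_camera(name): name is "scene" or "side" or "wrist"; returns (picture, depth): 384x512x3 uint8, red, green, blue; 384x512 float32, m along the optical axis (not along the pixel's ray), 0 where there is no reading.
- calibration(name): a dict with "fx", "fy", "cx", "cy" (pixels), "dist_coeffs" ([k1, k2, p1, p2, k3] as OpenCV has them; the pictures are not rectified), "rvec" (rotation vector, rad) and "tvec" (3), from world to camera coordinates, as OpenCV has them; the wrist camera has in their place "tool_from_camera" (4x4, takes a point from camera to tool coordinates, whose origin is the TCP and whose axes are the flange's). Camera axes: x right, y down, z forward; pixel columns grow to the right and rows downward; lengths in m; the calibration is good to about 2 mm. A picture is of the moment at which its call begins: read the wrist's pose just before it. calibration takes no time and is no camera call.
- sign_off(): hands the job in; it is judged then, once.
The state is a dict: "t": time; "joints": joint angles; "joint_vel": joint speeds; "effort": joint torques, N m; "ee_pos": TCP position; "tcp_rot": TCP orientation; "force": force on the tool from outside, world axes, zero at the start; "moment": the same for the moment, N m; "grip_width": finger opening in m; "gripper_force": force on a finger pad.
Only numpy, scipy, OpenCV 4.12 (cv2) and the standard library are available. Lean on these libraries where they do the work, as an engineer would, in place of code of your own. Each camera call takes 0.05 s, during which the arm holds its last target. There are 200 camera calls.

## Working session

There is one attempt and no reset: what is moved stays moved. The work goes in short steps, Python scripts to look and compute and a tool call to move; the robot and the scene stay as the last step left them, time stands still between calls to the robot, and variables do not carry over. Pictures are saved under pics/ and viewed, at most 10 in all, crops included, and the job is handed in when it is done.

Besides the shell and the picture viewer there is one more tool, called after ">>>" by a JSON object that holds its "fn" and its "kwargs", one argument or row to a line. step_arm: Moves the arm, as the interface text tells. Its arguments: {"type":"object","properties":{"commands":{"type":"array","items":{"type":"array"}},"hand":{"type":"number"},"grip_force":{"type":"number"}},"required":["commands"]}

```bash
mkdir -p pics; cat > h.py <<'E'
from bench import *
import numpy as np, cv2
from scipy.spatial.transform import Rotation as R
def cam(n):
    c=calibration(n); K=np.array([[c['fx'],0,c['cx']],[0,c['fy'],c['cy']],[0,0,1]]); d=np.array(c['dist_coeffs'])
    if n=='wrist':
        s=state(); T=np.eye(4); T[:3,:3]=R.from_euler('xyz',s['tcp_rot']).as_matrix(); T[:3,3]=s['ee_pos']
        T=T@np.array(c['tool_from_camera'])
        return K,d,T[:3,:3],T[:3,3]
    Rm=cv2.Rodrigues(np.array(c['rvec'],float))[0]
    return K,d,Rm.T,-Rm.T@np.array(c['tvec'],float)
def rays(C,px):
    K,d,Rw,o=C
    p=cv2.undistortPoints(np.array(px,float).reshape(-1,1,2),K,d).reshape(-1,2)
    return o,np.c_[p,np.ones(len(p))]@Rw.T
def onplane(C,px,z):
    o,r=rays(C,px); return o+r*((z-o[2])/r[:,2])[:,None]
def cloud(C,depth):
    h,w=depth.shape; v,u=np.mgrid[:h,:w]
    o,r=rays(C,np.stack([u,v],-1).reshape(-1,2))
    return (o+r*depth.reshape(-1,1)).reshape(h,w,3)
def proj(C,P):
    K,d,Rw,o=C
    return cv2.projectPoints(np.array(P,float).reshape(-1,1,3),cv2.Rodrigues(Rw.T)[0],-Rw.T@o,K,d)[0].reshape(-1,2)
E
python3 - <<'E'
from h import *
for n in('scene','side'):
    C=cam(n);im,de=read_camera(n);cv2.imwrite(f'pics/{n}0.png',im[:,:,::-1]);np.savez(f'{n}0.npz',im=im,de=de)
    print(n,C[3],C[2][:,2])
print(state())
E
```

```text
scene [ 0.40400999 -0.05943062  0.89582542] [ 0.22822583  0.21861959 -0.94874572]
side [ 0.30856855 -0.07868464  1.08308276] [ 0.26556563  0.18848523 -0.94548835]
{'t': 0.1, 'joints': array([-1.33626611e+00,  3.81161520e-01,  1.29812185e+00,  3.31263645e-05,
        1.46358017e+00, -2.15326626e-01]), 'joint_vel': array([ 1.93094021e-03, -1.96110313e-03, -2.92166723e-03, -7.30669698e-05,
       -1.17110839e-03,  1.84341824e-04]), 'effort': array([ 4.20817683e-03, -4.49221373e+01, -2.31658387e+01, -1.04449782e-04,
        3.64142899e-03,  1.46762329e-05]), 'ee_pos': array([ 0.23908995, -0.49501772,  0.20587715]), 'tcp_rot': array([-3.14035814e+00, -3.03718723e-04,  4.49853089e-01]), 'force': array([ 0.5708102 , -0.38374151, -0.50713321]), 'moment': array([-0.00378128,  0.01648173, -0.02390343]), 'gripper_force': 0.0, 'grip_width': 0.08561461761676638}
```

View pics/scene0.png

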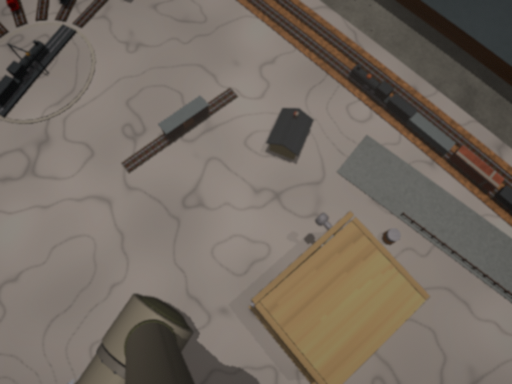

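View pics/side0.png

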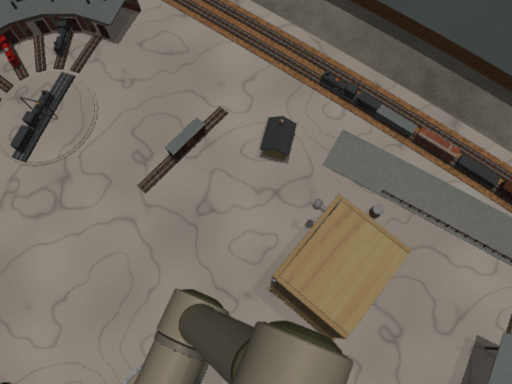

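The scene view shows the cupboard top with corners near (352,213), (428,296), (322,384), (254,300). The knob is at (322,219), the house at (290,133), the van at (183,117) and the pot at (390,237). The side view shows the whole top, with corners near (340,196), (409,250), (344,337), (275,280).

```bash
python3 - <<'E'
from h import *
L={}
for n in('scene','side'):
    z=np.load(n+'0.npz');im,de=z['im'],z['de'];C=cam(n)
    hsv=cv2.cvtColor(im,cv2.COLOR_RGB2HSV)
    P=cloud(C,de)
    m=((hsv[:,:,1]>70)&(hsv[:,:,2]>110)&(hsv[:,:,0]>8)&(hsv[:,:,0]<30)).astype(np.uint8)
    m[:190]=0
    m=cv2.morphologyEx(m,cv2.MORPH_CLOSE,np.ones((5,5)));m=cv2.morphologyEx(m,cv2.MORPH_OPEN,np.ones((5,5)))
    c=max(cv2.findContours(m,0,2)[0],key=cv2.contourArea)
    mm=np.zeros_like(m);cv2.drawContours(mm,[c],-1,1,-1);mi=cv2.erode(mm,np.ones((9,9)))>0
    q=P[mi&(de>0)];print(n,'top z med',np.median(q[:,2]),np.percentile(q[:,2],[10,90]))
    ap=cv2.approxPolyDP(c,8,True)[:,0];print(ap.tolist())
    zt=np.median(q[:,2])
    mz=((P[:,:,2]>zt-.015)&(P[:,:,2]<zt+.02)&(de>0)).astype(np.uint8);mz[:190]=0
    top=onplane(C,ap,zt);print(top.round(4))
    W=onplane(C,c[:,0],zt)[:,:2].astype(np.float32)
    print('rect',cv2.minAreaRect(W))
    b=(hsv[:,:,1]<60)
    k=(P[:,:,2]>.11)&(P[:,:,2]<.2)&(mm==0)&(de>0)
    k[:190]=0;
    nn,lab,st,ce=cv2.connectedComponentsWithStats(k.astype(np.uint8))
    for i in range(1,nn):
        if st[i,4]>15: print('blob',st[i],ce[i].round(1),np.median(P[lab==i],0).round(4),P[lab==i].max(0).round(3))
E
```

```text
scene top z med 0.18977239139535484 [0.18819457 0.19134936]
[[352, 213], [253, 298], [315, 383], [344, 383], [427, 298]]
[[ 0.6735 -0.0617  0.1898]
 [ 0.4225 -0.0395  0.1898]
 [ 0.3982 -0.217   0.1898]
 [ 0.4336 -0.2529  0.1898]
 [ 0.6502 -0.2679  0.1898]]
rect ((0.5348901748657227, -0.1526743471622467), (0.21438074111938477, 0.26351186633110046), 85.89297485351562)
blob [315 212  21  18 168] [323.1 220.3] [ 0.6289 -0.0287  0.1669] [ 0.643 -0.016  0.192]
blob [  76  293  117   91 3655] [130.8 337.7] [0.2181 0.0699 0.1855] [0.301 0.132 0.2  ]
blob [250 293  65  86 138] [277.6 334. ] [ 0.4094 -0.1146  0.1878] [ 0.434 -0.038  0.192]
blob [418 294  12  15  18] [425.1 300.2] [ 0.6475 -0.2678  0.1894] [ 0.658 -0.265  0.192]
side top z med 0.18950270396369295 [0.18748926 0.19158474]
[[337, 196], [275, 277], [347, 336], [409, 248]]
[[ 0.6654 -0.0545  0.1895]
 [ 0.4187 -0.0444  0.1895]
 [ 0.4058 -0.2465  0.1895]
 [ 0.6567 -0.2618  0.1895]]
rect ((0.537070095539093, -0.15104570984840393), (0.2141440212726593, 0.2590693533420563), 85.61603546142578)
blob [312 199  15  13 109] [318.4 205.4] [ 0.6265 -0.0277  0.1656] [ 0.643 -0.015  0.189]
blob [272 258  75  81 424] [305.1 306.2] [ 0.407  -0.1376  0.1606] [ 0.468 -0.036  0.193]
blob [ 134  289   95   95 3791] [174.9 344.2] [0.1621 0.0512 0.1864] [0.301 0.132 0.2  ]
blob [488 332  24  52 848] [502.5 362.1] [ 0.5705 -0.598   0.1274] [ 0.644 -0.572  0.137]
```

```bash
cat >> h.py <<'E'
TH=np.deg2rad(-4.25)   # direction of door y when shut
HG=np.array([.4132,-.0487]); ZT=.1896
def doorpt(x,y,a=0):   # door frame -> world xy at door angle a
    c,s=np.cos(TH+a),np.sin(TH+a)
    return HG+np.array([c,s])*y+np.array([s,-c])*x
def go(pos,yaw):
    s=state();M=R.from_euler('xyz',s['tcp_rot']).as_matrix()
    d=M.T@(np.array(pos)-s['ee_pos'])/.025
    dy=(yaw-s['tcp_rot'][2]+np.pi)%(2*np.pi)-np.pi
    return d.round(2).tolist(),round(float(-np.rad2deg(dy)/6),2)
E
python3 - <<'E'
from h import *
C=cam('scene');print('van,house',onplane(C,[[183,117]],.05),onplane(C,[[290,133]],.07),'pot',onplane(C,[[390,237]],.042))
z=np.load('scene0.npz');P=cloud(C,z['de'])
print(np.array(calibration('wrist')['tool_from_camera']).round(3))
print('knob',doorpt(-.038,.215))
print(go([.239,-.495,.31],.45)); 
print(go([.60,-.03,.31],TH+np.pi/2))
E
```

```text
van,house [[0.61091838 0.40831864 0.05      ]] [[0.76473817 0.17891164 0.07      ]] pot [[ 0.7498015  -0.16342807  0.042     ]]
[[-0.001 -0.963 -0.27   0.069]
 [ 1.    -0.001 -0.001  0.001]
 [ 0.001 -0.27   0.963 -0.166]
 [ 0.     0.     0.     1.   ]]
knob [ 0.63042491 -0.02673782]
([-0.0, -0.01, -4.16], -0.0)
([21.09, -10.48, -4.15], -10.0)
```

>>> {"fn": "step_arm", "kwargs": {
  "commands": [
    [[4,-2,-4],-1.4],
    [[6,-3,-4.2],-2.8],
    [[8,-4,-4.2],-4.2],
    [[10,-5,-4.2],-5.6],
    [[12,-6,-4.2],-7]
  ],
  "hand": 0,
  "grip_force": 20
}}

```text
t: 0.6
ee_pos: [0.3786, -0.314, 0.2974]
tcp_rot: [3.141, 0.0, 1.188]
force: [0.7, 0.1, -1.5]
grip_width: 0.0852
gripper_force: 0.0
```

```bash
python3 - <<'E'
from h import *
s=state();print(s['t'],s['ee_pos'],s['tcp_rot'])
print(go([.615,-.02,.29],TH+np.pi/2))
E
```

```text
0.6 [ 0.37863255 -0.31401266  0.29740396] [3.14090691e+00 3.83299117e-04 1.18830448e+00]
([14.44, 4.38, 0.29], -2.94)
```

>>> {"fn": "step_arm", "kwargs": {
  "commands": [
    [[3,0.9,0],-0.6],
    [[5.0,1.5,0],-1.2],
    [[7,2.1,0],-1.8],
    [[9,2.7,0],-2.4],
    [[10.8,3.3,0.2],-2.9]
  ]
}}

```text
t: 1.1
ee_pos: [0.5365, -0.1198, 0.2938]
tcp_rot: [3.141, 0.0, 1.489]
force: [0.3, -0.9, -0.4]
grip_width: 0.0854
gripper_force: 0.0
```

```bash
python3 - <<'E'
from h import *
print(go([.615,-.02,.29],TH+np.pi/2))
E
```

```text
([4.23, 2.8, 0.15], -0.07)
```

>>> {"fn": "step_arm", "kwargs": {
  "commands": [
    [[1.6,1.1,0.1],0],
    [[3.2,2.1,0.15],-0.1],
    [[4.0,2.6,0.15],-0.1],
    [[4.0,2.6,0.15],-0.1],
    [[4.0,2.6,0.15],-0.1]
  ]
}}

```text
t: 1.6
ee_pos: [0.6085, -0.0275, 0.2894]
tcp_rot: [-3.141, 0.0, 1.498]
force: [-0.0, -0.7, 0.3]
grip_width: 0.0854
gripper_force: 0.0
```

```bash
python3 - <<'E'
from h import *
s=state();print(s['ee_pos'],s['tcp_rot']);C=cam('wrist');im,de=read_camera('wrist');np.savez('w0.npz',im=im,de=de)
v=im[:,:,::-1].copy()
for y,x,z in[(.215,-.038,ZT-.032),(.259,-.012,ZT),(.259,0,ZT),(.1,-.012,ZT),(.1,0,ZT)]:
    p=proj(C,[*doorpt(x,y),z])[0];print(y,x,p.round(1));cv2.circle(v,tuple(int(t) for t in p),3,(0,0,255),1)
cv2.imwrite('pics/w0.png',v)
E
```

```text
[ 0.60853836 -0.02753645  0.28938869] [-3.14050565e+00  1.19485158e-04  1.49764834e+00]
0.215 -0.038 [284.3 175. ]
0.259 -0.012 [337.9 213. ]
0.259 0 [337.  226.2]
0.1 -0.012 [151.2 212.9]
0.1 0 [152.4 226.1]
```

View pics/w0.png

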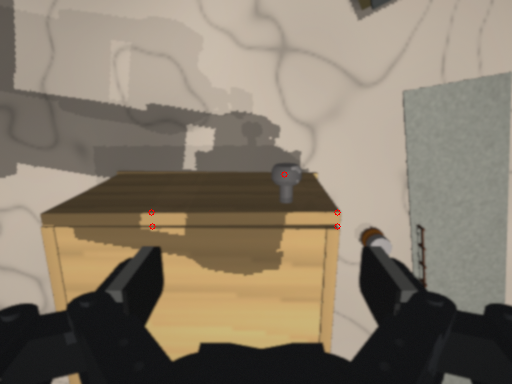

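The wrist picture shows the knob at (287,177), 3 px right of the prediction. The door's top edge runs along rows 213–226 with its corner at (340,213). My model is about 2 mm short along the door.

```bash
sed -i 's/HG=np.array(\[.4132,-.0487\])/HG=np.array([.4152,-.0489])/' h.py; python3 - <<'E'
from h import *
z=np.load('w0.npz');im,de=z['im'],z['de'];C=cam('wrist');P=cloud(C,de)
t=P[230:236,250:330];print('top z',np.median(t[...,2]),'edge line z',np.median(P[216:222,100:320,2]))
k=P[162:192,270:305].reshape(-1,3);k=k[(k[:,2]>.135)&(k[:,2]<.2)&(k[:,1]>-.045)];print('knob',len(k),np.percentile(k,[3,50,97],axis=0).round(4))
# two-view triangulation of knob centre (scene, side, wrist)
A=np.zeros((3,3));b=np.zeros(3)
for n,p in(('scene',(322.5,218.5)),('side',(318,204.5)),('wrist',(286.5,176))):
    o,r=rays(cam(n),[p]);r=r[0]/np.linalg.norm(r);M=np.eye(3)-np.outer(r,r);A+=M;b+=M@o
print('tri',np.linalg.solve(A,b),'model',doorpt(-.038,.215))
kp=doorpt(-.038,.215)
print(go([*kp,.21],TH+np.pi/2),go([*kp,.151],TH+np.pi/2))
E
```

```text
top z 0.18982245510217668 edge line z 0.18982308064831083
knob 685 [[ 0.6201 -0.0403  0.1565]
 [ 0.6316 -0.0252  0.1677]
 [ 0.644  -0.0171  0.1719]]
tri [ 0.63167854 -0.02729613  0.1607594 ] model [ 0.63242491 -0.02693782]
([0.12, 0.96, 3.19], -0.0) ([0.12, 0.96, 5.55], -0.0)
```

>>> {"fn": "step_arm", "kwargs": {
  "commands": [
    [[0.1,1,1.5],0],
    [[0.1,1,3],0],
    [[0.1,1,4.4],0],
    [[0.1,1,5.2],0],
    [[0.1,1,5.5],0]
  ]
}}

```text
t: 2.15
ee_pos: [0.6324, -0.0281, 0.1505]
tcp_rot: [-3.138, -0.0, 1.495]
force: [0.6, -0.2, 0.4]
grip_width: 0.0853
gripper_force: 0.0
```

>>> {"fn": "step_arm", "kwargs": {
  "commands": [
    [[0,0,0.05],0],
    [[0,0,0.05],0],
    [[0,0,0.05],0],
    [[0,0,0.05],0],
    [[0,0,0.05],0]
  ],
  "hand": 1,
  "grip_force": 20
}}

```text
t: 2.65
ee_pos: [0.634, -0.0269, 0.1518]
tcp_rot: [3.141, 0.0, 1.497]
force: [-0.1, -0.3, -0.2]
grip_width: 0.0124
gripper_force: 0.0
```

```bash
python3 - <<'E'
from h import *
s=state();print(s)
for a in(.05,.1,.14,.17,.2,.22): print(a,go([*doorpt(-.038,.215,a),s['ee_pos'][2]],TH+np.pi/2+a))
E
```

```text
{'t': 2.65, 'joints': array([-2.28720536e-01,  5.68608953e-01,  1.13486973e+00,  1.09015271e-05,
        1.43708252e+00, -1.54937554e-01]), 'joint_vel': array([ 0.00215697,  0.0043435 ,  0.00387094, -0.00073923, -0.00146508,
        0.00187109]), 'effort': array([-5.54421195e-02, -5.44641924e+01, -2.29665613e+01, -1.97186651e-03,
        6.28663420e-04, -4.21412460e-04]), 'ee_pos': array([ 0.63399053, -0.02694432,  0.15178469]), 'tcp_rot': array([3.14057188e+00, 1.48496653e-04, 1.49701182e+00]), 'force': array([-0.0862373 , -0.26045658, -0.17117737]), 'moment': array([ 0.01594178, -0.0009756 ,  0.02524897]), 'gripper_force': 0.0, 'grip_width': 0.012378457115680037}
0.05 ([0.42, -0.15, -0.0], -0.47)
0.1 ([0.85, -0.26, -0.0], -0.95)
0.14 ([1.18, -0.36, -0.0], -1.33)
0.17 ([1.43, -0.44, -0.0], -1.62)
0.2 ([1.67, -0.54, -0.0], -1.91)
0.22 ([1.84, -0.6, -0.0], -2.1)
```

>>> {"fn": "step_arm", "kwargs": {
  "commands": [
    [[0,0,0],0]
  ]
}}

```text
t: 2.75
ee_pos: [0.6339, -0.0269, 0.1515]
tcp_rot: [3.141, 0.0, 1.497]
force: [0.3, 0.0, -0.3]
grip_width: 0.0004
gripper_force: 0.0
```

```bash
python3 - <<'E'
from h import *
im,de=read_camera('wrist');cv2.imwrite('pics/w1.png',im[:,:,::-1]);np.savez('w1.npz',im=im,de=de);s=state();print(s['grip_width'],s['gripper_force'],s['ee_pos'])
E
```

```text
5.1753348133110336e-05 0.0 [ 0.63386666 -0.02688551  0.15134034]
```

View pics/w1.png

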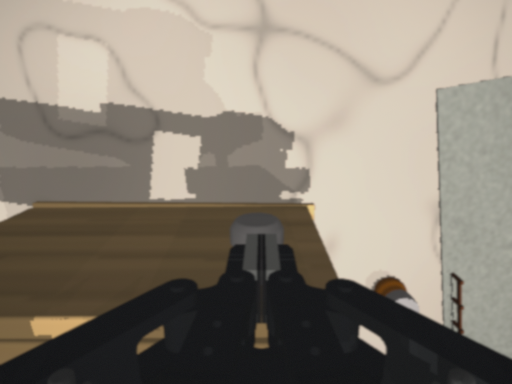

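The fingers have shut empty at about (260,270). The knob's head at (258,225) is still beyond and under them, so I need to see where the fingers really stand relative to it.

```bash
python3 - <<'E'
from h import *
z=np.load('w1.npz');de=z['de'];C=cam('wrist');P=cloud(C,de)
s=state();print('tcp px',proj(C,[s['ee_pos'],s['ee_pos']-[0,0,.008],s['ee_pos']+[0,0,.008],s['ee_pos']+[0,0,.03]]).round(0).tolist())
print('knob model px',proj(C,[[*doorpt(-.029,.215),.158],[*doorpt(-.047,.215),.158],[*doorpt(-.038,.215),.172]]).round(0).tolist())
for v in range(208,345,8): print(v,[P[v,u].round(3).tolist() for u in(245,258,270)],z['im'][v,258].tolist())
E
```

```text
tcp px [[260.0, 232.0], [260.0, 226.0], [260.0, 238.0], [260.0, 257.0]]
knob model px [[258.0, 253.0], [257.0, 221.0], [257.0, 249.0]]
208 [[0.618, -0.051, 0.033], [0.63, -0.051, 0.035], [0.641, -0.052, 0.035]] [82, 69, 47]
216 [[0.627, -0.016, 0.153], [0.633, -0.017, 0.153], [0.64, -0.017, 0.154]] [68, 67, 65]
224 [[0.627, -0.016, 0.166], [0.633, -0.017, 0.165], [0.639, -0.018, 0.165]] [68, 66, 66]
232 [[0.627, -0.019, 0.169], [0.633, -0.019, 0.17], [0.639, -0.02, 0.169]] [90, 88, 87]
240 [[0.627, -0.023, 0.17], [0.634, -0.016, 0.186], [0.639, -0.016, 0.187]] [36, 36, 36]
248 [[0.629, -0.016, 0.195], [0.634, -0.016, 0.194], [0.639, -0.017, 0.193]] [34, 34, 34]
256 [[0.629, -0.016, 0.202], [0.634, -0.016, 0.202], [0.638, -0.017, 0.201]] [29, 29, 29]
264 [[0.629, -0.016, 0.208], [0.634, -0.016, 0.208], [0.638, -0.017, 0.208]] [26, 26, 27]
272 [[0.63, -0.015, 0.216], [0.634, -0.017, 0.213], [0.638, -0.017, 0.212]] [40, 40, 40]
280 [[0.63, -0.015, 0.221], [0.634, -0.021, 0.212], [0.638, -0.016, 0.221]] [36, 36, 36]
288 [[0.63, -0.015, 0.225], [0.633, -0.024, 0.212], [0.638, -0.016, 0.225]] [34, 34, 34]
296 [[0.63, -0.015, 0.231], [0.633, -0.027, 0.213], [0.638, -0.017, 0.228]] [34, 32, 34]
304 [[0.631, -0.01, 0.242], [0.633, -0.03, 0.213], [0.637, -0.024, 0.222]] [34, 33, 32]
312 [[0.631, -0.01, 0.245], [0.633, -0.034, 0.212], [0.637, -0.026, 0.223]] [32, 33, 33]
320 [[0.631, -0.013, 0.244], [0.632, -0.037, 0.213], [0.637, -0.03, 0.222]] [35, 35, 35]
328 [[0.631, -0.015, 0.245], [0.63, -0.059, 0.189], [0.637, -0.032, 0.223]] [131, 108, 74]
336 [[0.631, -0.017, 0.245], [0.63, -0.063, 0.189], [0.637, -0.035, 0.223]] [124, 102, 69]
344 [[0.631, -0.02, 0.245], [0.63, -0.067, 0.189], [0.637, -0.035, 0.228]] [119, 98, 67]
```

```bash
python3 - <<'E'
from h import *
C0=cam('wrist');c=calibration('wrist');T=np.array(c['tool_from_camera'])
for f in('w0','w1'):
    z=np.load(f+'.npz');de=z['de'];g=z['im'].max(2)
    K,d=C0[0],C0[1]
    P=cloud((K,d,T[:3,:3],T[:3,3]),de)  # tool coords
    m=(g<75)&(P[...,2]<-.0)&(P[...,2]>-.15)&(abs(P[...,0])<.045)&(de>0)
    m[:225]=0
    Q=P[m];print(f,len(Q),'max tool z',np.percentile(Q[:,2],[50,90,97,99.5]).round(4))
    for zz in np.arange(-.07,.0,.005):
        q=Q[(Q[:,2]>zz)&(Q[:,2]<zz+.005)]
        if len(q): print(round(zz,3),len(q),q.min(0).round(3)[:2],q.max(0).round(3)[:2])
print(state()['force'])
E
```

```text
w0 35530 max tool z [-0.0936 -0.0638 -0.0491 -0.0411]
-0.07 881 [-0.007 -0.056] [0.012 0.057]
-0.065 1003 [-0.01  -0.056] [0.012 0.057]
-0.06 868 [-0.011 -0.056] [0.011 0.057]
-0.055 747 [-0.011 -0.055] [0.011 0.056]
-0.05 633 [-0.01  -0.055] [0.011 0.057]
-0.045 462 [-0.011 -0.054] [0.011 0.054]
-0.04 99 [-0.01  -0.043] [0.01  0.044]
w1 41677 max tool z [-0.0956 -0.069  -0.0353 -0.0132]
-0.07 843 [-0.01 -0.03] [0.014 0.026]
-0.065 677 [-0.011 -0.016] [0.012 0.018]
-0.06 242 [-0.005 -0.006] [0.011 0.007]
-0.055 386 [ 0.006 -0.013] [0.011 0.014]
-0.05 368 [ 0.006 -0.013] [0.011 0.014]
-0.045 359 [ 0.006 -0.013] [0.011 0.014]
-0.04 336 [-0.041 -0.119] [0.011 0.014]
-0.035 273 [-0.042 -0.12 ] [0.011 0.014]
-0.03 47 [-0.026 -0.069] [0.011 0.012]
-0.025 202 [-0.026 -0.131] [-0.025 -0.06 ]
-0.02 398 [-0.027 -0.135] [0.011 0.033]
-0.015 192 [-0.027 -0.138] [0.01  0.035]
-0.01 63 [-0.026 -0.142] [0.008 0.041]
-0.005 63 [-0.027 -0.146] [-0.025  0.023]
[0.2580203  0.89341639 0.31675459]
```

The depth shows the fingertips about 30 mm behind the reported TCP when shut (about 40 mm open), so they closed above the knob (top at 0.172). The pads span about z 0.18–0.213, so I need to go about 40 mm lower. I'll open, descend in careful steps and watch the force.

>>> {"fn": "step_arm", "kwargs": {
  "commands": [
    [[0,0,-0.1],0],
    [[0,0,-0.1],0],
    [[0,0,-0.1],0],
    [[0,0,-0.1],0],
    [[0,0,-0.1],0]
  ],
  "hand": 0
}}

```text
t: 3.3
ee_pos: [0.6338, -0.0269, 0.1536]
tcp_rot: [-3.141, -0.0, 1.497]
force: [0.1, -0.5, 0.3]
grip_width: 0.0724
gripper_force: 0.0
```

>>> {"fn": "step_arm", "kwargs": {
  "commands": [
    [[0,0,0.2],0],
    [[0,0,0.4],0],
    [[0,0,0.6],0],
    [[0,0,0.8],0],
    [[0,0,1.0],0]
  ]
}}

```text
t: 3.8
ee_pos: [0.6337, -0.0269, 0.1281]
tcp_rot: [-3.141, -0.0, 1.497]
force: [0.5, -0.5, 0.5]
grip_width: 0.0855
gripper_force: 0.0
```

>>> {"fn": "step_arm", "kwargs": {
  "commands": [
    [[0,0,0.2],0],
    [[0,0,0.4],0],
    [[0,0,0.6],0],
    [[0,0,0.7],0],
    [[0,0,0.7],0]
  ]
}}

```text
t: 4.3
ee_pos: [0.6337, -0.0269, 0.1107]
tcp_rot: [-3.141, -0.0, 1.497]
force: [0.3, 0.3, 0.0]
grip_width: 0.0854
gripper_force: 0.0
```

>>> {"fn": "step_arm", "kwargs": {
  "commands": [
    [[0,0,0],0],
    [[0,0,0],0],
    [[0,0,0],0],
    [[0,0,0],0],
    [[0,0,0],0]
  ],
  "hand": 1,
  "grip_force": 20
}}

```text
t: 4.8
ee_pos: [0.6315, -0.0271, 0.1115]
tcp_rot: [-3.136, 0.001, 1.497]
force: [-12.2, -1.7, 7.4]
grip_width: 0.0269
gripper_force: 20.0
```

```bash
python3 - <<'E'
from h import *
s=state();print(s['grip_width'],s['gripper_force'],s['ee_pos'],s['force'])
p0=doorpt(-.038,.215)
for a in(.04,.08,.12,.14,.16,.18,.2,.22):
    d=doorpt(-.038,.215,a)-p0; print(a,go([*(s['ee_pos'][:2]+d),s['ee_pos'][2]],s['tcp_rot'][2]+a))
im,de=read_camera('wrist');cv2.imwrite('pics/w2.png',im[:,:,::-1])
E
```

```text
0.02688154787925757 19.973679998656735 [ 0.63147671 -0.02705338  0.11148218] [-12.2223347   -1.66311367   7.37451432]
0.04 ([0.34, -0.07, 0.0], -0.38)
0.08 ([0.68, -0.15, 0.0], -0.76)
0.12 ([1.02, -0.24, 0.0], -1.15)
0.14 ([1.19, -0.3, 0.0], -1.34)
0.16 ([1.35, -0.35, 0.0], -1.53)
0.18 ([1.52, -0.41, 0.0], -1.72)
0.2 ([1.68, -0.47, 0.0], -1.91)
0.22 ([1.84, -0.54, 0.0], -2.1)
```

The knob is gripped (27 mm). I'll draw it along the arc, taking out the 2 mm sideways strain as I go.

>>> {"fn": "step_arm", "kwargs": {
  "commands": [
    [[0.1,-0.1,0],-0.1],
    [[0.25,-0.13,0],-0.28],
    [[0.42,-0.17,0],-0.47],
    [[0.59,-0.21,0],-0.66],
    [[0.76,-0.26,0],-0.86]
  ]
}}

```text
t: 5.35
ee_pos: [0.6286, -0.0071, 0.1115]
tcp_rot: [3.142, 0.0, 1.589]
force: [-1.8, -2.6, 5.4]
grip_width: 0.0269
gripper_force: 20.0
```

```bash
cat > n.py <<'E'
from h import *
s=state();p0=np.array([.6315,-.0271])
v=s['ee_pos'][:2]-HG; a0=np.arctan2(*(p0-HG)[::-1]);print('door est',np.arctan2(v[1],v[0])-a0,'yaw',s['tcp_rot'][2]-1.497,s['force'],s['grip_width'])
a=np.arctan2(v[1],v[0])-a0
for b in(.02,.04,.06,.08,.1,.12): 
    d=doorpt(-.038,.215,a+b)-doorpt(-.038,.215,a); print(b,go([*(s['ee_pos'][:2]+d),s['ee_pos'][2]],1.497+a+b))
E
python3 n.py
```

```text
door est 0.0928720246382581 yaw 0.09200305107769258 [-1.84552152 -2.60226586  5.39224935] 0.026925141191360503
0.02 ([0.17, -0.03, -0.0], -0.2)
0.04 ([0.34, -0.07, -0.0], -0.39)
0.06 ([0.51, -0.11, -0.0], -0.58)
0.08 ([0.68, -0.15, -0.0], -0.77)
0.1 ([0.85, -0.2, -0.0], -0.96)
0.12 ([1.02, -0.24, -0.0], -1.15)
```

>>> {"fn": "step_arm", "kwargs": {
  "commands": [
    [[0.13,-0.03,0],-0.15],
    [[0.26,-0.05,0],-0.29],
    [[0.38,-0.08,0],-0.43],
    [[0.51,-0.11,0],-0.58],
    [[0.6,-0.13,0],-0.68]
  ]
}}

```text
t: 5.85
ee_pos: [0.6252, 0.0078, 0.1115]
tcp_rot: [3.142, 0.0, 1.66]
force: [-2.8, -2.4, 5.0]
grip_width: 0.0268
gripper_force: 20.1
```

```bash
python3 n.py
```

```text
door est 0.16332681390706766 yaw 0.16287473505789363 [-2.83776259 -2.39624719  4.96226245] 0.026811749856330606
0.02 ([0.17, -0.03, -0.0], -0.2)
0.04 ([0.34, -0.07, -0.0], -0.39)
0.06 ([0.51, -0.11, -0.0], -0.58)
0.08 ([0.68, -0.15, -0.0], -0.77)
0.1 ([0.85, -0.19, -0.0], -0.96)
0.12 ([1.02, -0.24, -0.0], -1.15)
```

>>> {"fn": "step_arm", "kwargs": {
  "commands": [
    [[0.06,-0.01,0],-0.07],
    [[0.12,-0.02,0],-0.14],
    [[0.17,-0.03,0],-0.2],
    [[0.21,-0.04,0],-0.24]
  ]
}}

```text
t: 6.25
ee_pos: [0.6241, 0.0117, 0.1116]
tcp_rot: [3.141, 0.002, 1.684]
force: [-1.4, -9.1, 3.7]
grip_width: 0.0269
gripper_force: 20.0
```

>>> {"fn": "step_arm", "kwargs": {
  "commands": [
    [[0.04,-0.01,0],-0.04],
    [[0.07,-0.01,0],-0.07]
  ]
}}

```text
t: 6.45
ee_pos: [0.624, 0.0121, 0.1116]
tcp_rot: [3.14, 0.005, 1.691]
force: [-0.0, -14.2, 4.6]
grip_width: 0.0269
gripper_force: 19.9
```

The latch has caught: the door stands at about 0.185 rad and the pull has risen to 14 N. I'll ease off, release and lift.

>>> {"fn": "step_arm", "kwargs": {
  "commands": [
    [[-0.04,0.01,0],0.07],
    [[-0.08,0.01,0],0.07],
    [[-0.08,0.01,0],0.07]
  ]
}}

```text
t: 6.75
ee_pos: [0.6242, 0.0115, 0.1116]
tcp_rot: [3.141, 0.002, 1.684]
force: [-1.2, -5.0, 4.7]
grip_width: 0.0266
gripper_force: 20.0
```

>>> {"fn": "step_arm", "kwargs": {
  "commands": [
    [[0,0,0],0],
    [[0,0,0],0],
    [[0,0,0],0],
    [[0,0,0],0],
    [[0,0,0],0]
  ],
  "hand": 0
}}

```text
t: 7.25
ee_pos: [0.6238, 0.0125, 0.1111]
tcp_rot: [-3.142, -0.0, 1.684]
force: [0.1, -0.3, -0.6]
grip_width: 0.0853
gripper_force: 0.0
```

>>> {"fn": "step_arm", "kwargs": {
  "commands": [
    [[0,0,-0.4],0],
    [[0,0,-1.5],0],
    [[0,0,-3],0],
    [[0,0,-4.6],0],
    [[0,0,-5.6],0]
  ]
}}

```text
t: 7.75
ee_pos: [0.6242, 0.0124, 0.2554]
tcp_rot: [3.137, 0.001, 1.684]
force: [0.3, -0.3, -0.3]
grip_width: 0.0853
gripper_force: 0.0
```

```bash
python3 - <<'E'
from h import *
s=state();print(s['ee_pos'],s['tcp_rot'],s['force'])
a=.182
print(go([*(doorpt(-.019,.19,0)*0+doorpt(.03,.17,a)),.26],TH+np.pi/2+a/2))
E
```

```text
[0.62423337 0.01238017 0.25535515] [3.13701315e+00 1.23299591e-03 1.68351928e+00] [ 0.30233393 -0.30010477 -0.28266087]
([-2.73, -1.79, -0.19], 0.92)
```

```bash
python3 - <<'E'
from h import *
C=cam('wrist');im,de=read_camera('wrist');np.savez('w3.npz',im=im,de=de)
v=cv2.resize(im[:,:,::-1],(768,576))
a=.184
for y,x,aa,z in[(.19,0,a,ZT),(.259,0,a,ZT),(.259,-.012,a,ZT),(.1,0,a,ZT),(.19,0,0,ZT),(.259,0,0,ZT),(.1,0,0,ZT),(.19,.02,a,ZT-.033)]:
    p=proj(C,[*doorpt(x,y,aa),z])[0];cv2.circle(v,tuple(int(t*1.5) for t in p),3,(0,0,255),1)
cv2.imwrite('pics/w3.png',v)
E
```

```text
(no output)
```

View pics/w3.png

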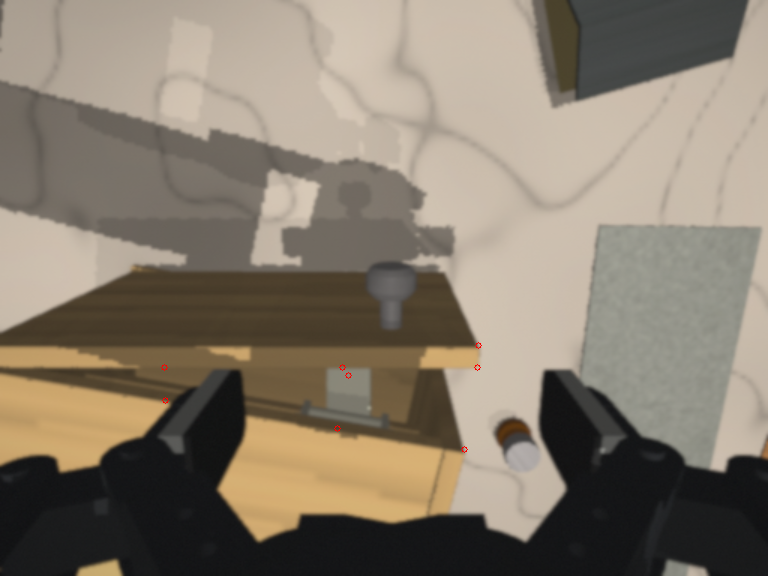

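The picture (1.5×) shows the white hook at (349,390) in the gap, with the steel strike bar at (345,413). The door edge is at row 368 and the cupboard edge at row 428, matching the model.

```bash
python3 - <<'E'
from h import *
C=cam('wrist');a=.184
print('hook at z.157',onplane(C,[[232.7,258]],.157),'model',doorpt(.018,.19,a))
z=np.load('w3.npz');P=cloud(C,z['de']);print(P[252:268:3,233].round(4))
m=(doorpt(0,.19,a)+doorpt(0,.19,0))/2;print('mid',m)
print(go([*m,.175],TH+np.pi/2+a/2))
E
```

```text
hook at z.157 [[ 0.60890265 -0.05714166  0.157     ]] model [ 0.60602819 -0.04596701]
[[ 0.6086 -0.0519  0.1557]
 [ 0.6089 -0.0537  0.1581]
 [ 0.6092 -0.0566  0.158 ]
 [ 0.6095 -0.0591  0.1587]
 [ 0.6098 -0.0613  0.1602]
 [ 0.61   -0.0645  0.1597]]
mid [ 0.60436644 -0.04552803]
([-2.19, -1.12, 3.35], 0.91)
```

>>> {"fn": "step_arm", "kwargs": {
  "commands": [
    [[-0.7,-0.4,0],0.3],
    [[-1.4,-0.7,0],0.6],
    [[-2.19,-1.04,0.5],0.91],
    [[-2.19,-1.04,1],0.91],
    [[-2.19,-1.04,1],0.91]
  ],
  "hand": 1
}}

```text
t: 8.3
ee_pos: [0.6034, -0.0452, 0.2252]
tcp_rot: [-3.139, -0.001, 1.587]
force: [0.1, 1.2, -0.3]
grip_width: 0.0124
gripper_force: 0.0
```

>>> {"fn": "step_arm", "kwargs": {
  "commands": [
    [[0,0,0.6],0],
    [[0,0,1.2],0],
    [[0,0,1.7],0],
    [[0,0,1.9],0]
  ]
}}

```text
t: 8.7
ee_pos: [0.6041, -0.0445, 0.1784]
tcp_rot: [-3.141, -0.0, 1.589]
force: [-0.1, 0.1, 0.4]
grip_width: 0.0001
gripper_force: 0.0
```

```bash
python3 - <<'E'
from h import *
a=.184;m=(doorpt(0,.19,a)+doorpt(0,.19,0))/2+np.array([.0017,0])
s=state();print(s['ee_pos'],s['tcp_rot'],s['grip_width'],s['force'])
print(go([*m,.14],TH+np.pi/2+a/2))
C=cam('wrist');im,de=read_camera('wrist');np.savez('w4.npz',im=im,de=de)
v=cv2.resize(im[:,:,::-1],(768,576));
for P in([*doorpt(0,.21,a),ZT],[*doorpt(0,.21,0),ZT],[*doorpt(0,.16,a),ZT],[*doorpt(0,.16,0),ZT]):
    p=proj(C,P)[0]*1.5;cv2.circle(v,tuple(int(t) for t in p),3,(0,0,255),1)
cv2.imwrite('pics/w4.png',v[150:])
E
```

```text
[ 0.60407216 -0.0444752   0.17839244] [-3.14081844e+00 -3.11784566e-04  1.58882897e+00] 0.00012666839459208608 [-0.14768115  0.08888855  0.40094952]
([-0.04, 0.08, 1.54], 0.0)
```

View pics/w4.png

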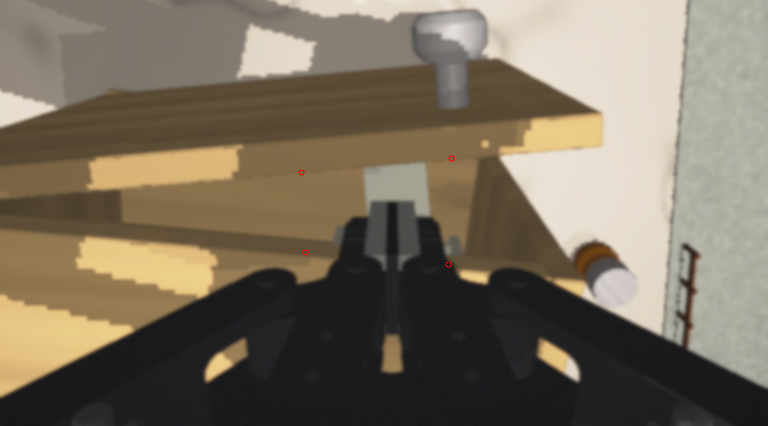

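The shut fingers (tip about (392,205) here) line up with the hook (396). I'll check the gap edges with the depth.

```bash
python3 - <<'E'
from h import *
z=np.load('w4.npz');C=cam('wrist');P=cloud(C,z['de'])
s=state();t=s['ee_pos'];tx=np.array([np.cos(s['tcp_rot'][2]),np.sin(s['tcp_rot'][2])]);ty=np.array([tx[1],-tx[0]])
D=(P[...,:2]-t[:2]);X=D@tx;Y=D@ty
m=(abs(P[...,2]-.1898)<.004)&(z['im'].max(2)>70)
for yy in(-.06,-.04,-.03,-.02,.02,.025,.03):
    q=X[m&(abs(Y-yy)<.002)]
    f=q[q>0];b=q[q<0]
    print(yy,'door inner',f.min().round(4) if len(f) else None,'case edge',b.max().round(4) if len(b) else None)
E
```

```text
-0.06 door inner 0.0102 case edge -0.0134
-0.04 door inner 0.0127 case edge -0.0155
-0.03 door inner 0.0133 case edge -0.0163
-0.02 door inner 0.0141 case edge -0.0178
0.02 door inner 0.0178 case edge None
0.025 door inner 0.0183 case edge -0.0224
0.03 door inner 0.0188 case edge -0.0229
```

>>> {"fn": "step_arm", "kwargs": {
  "commands": [
    [[-0.06,0.08,0.1],0],
    [[-0.06,0.08,0.5],0],
    [[-0.06,0.08,0.9],0],
    [[-0.06,0.08,1.3],0],
    [[-0.06,0.08,1.4],0]
  ]
}}

```text
t: 9.25
ee_pos: [0.6055, -0.0463, 0.142]
tcp_rot: [-3.139, -0.001, 1.588]
force: [-0.1, 0.2, -0.3]
grip_width: -0.0002
gripper_force: 0.0
```

>>> {"fn": "step_arm", "kwargs": {
  "commands": [
    [[0,0,0.06],0],
    [[0,0,0.12],0],
    [[0,0,0.18],0]
  ]
}}

```text
t: 9.55
ee_pos: [0.6063, -0.0465, 0.1394]
tcp_rot: [3.141, 0.0, 1.588]
force: [0.3, -0.1, -0.4]
grip_width: -0.0003
gripper_force: 0.0
```

>>> {"fn": "step_arm", "kwargs": {
  "commands": [
    [[0,0,0.06],0],
    [[0,0,0.12],0],
    [[0,0,0.18],0]
  ]
}}

```text
t: 9.85
ee_pos: [0.6062, -0.0464, 0.1346]
tcp_rot: [3.141, 0.0, 1.588]
force: [-0.7, -0.0, 0.2]
grip_width: -0.0002
gripper_force: 0.0
```

>>> {"fn": "step_arm", "kwargs": {
  "commands": [
    [[0,0,0.05],0],
    [[0,0,0.1],0]
  ]
}}

```text
t: 10.05
ee_pos: [0.6062, -0.0464, 0.1321]
tcp_rot: [3.142, -0.0, 1.588]
force: [-0.1, -0.0, 0.5]
grip_width: -0.0001
gripper_force: 0.0
```

>>> {"fn": "step_arm", "kwargs": {
  "commands": [
    [[0,0,0.05],0],
    [[0,0,0.1],0]
  ]
}}

```text
t: 10.25
ee_pos: [0.6064, -0.0467, 0.1302]
tcp_rot: [3.141, 0.001, 1.588]
force: [-1.6, -1.0, 6.5]
grip_width: 0.0003
gripper_force: 3.0
```

>>> {"fn": "step_arm", "kwargs": {
  "commands": [
    [[0,0,0.05],0],
    [[0,0,0.1],0]
  ]
}}

```text
t: 10.45
ee_pos: [0.6065, -0.047, 0.1284]
tcp_rot: [3.14, 0.002, 1.588]
force: [-1.8, -1.0, 7.1]
grip_width: -0.0001
gripper_force: 3.1
```

Contact with the hook at about TCP z 0.131, at 6–7 N. I'll press on in 1 mm steps.

>>> {"fn": "step_arm", "kwargs": {
  "commands": [
    [[0,0,0.04],0],
    [[0,0,0.08],0]
  ]
}}

```text
t: 10.65
ee_pos: [0.6066, -0.0468, 0.1264]
tcp_rot: [3.14, 0.001, 1.588]
force: [-1.3, -0.4, 8.5]
grip_width: 0.0
gripper_force: 4.2
```

>>> {"fn": "step_arm", "kwargs": {
  "commands": [
    [[0,0,0.04],0]
  ]
}}

```text
t: 10.75
ee_pos: [0.6066, -0.0468, 0.1255]
tcp_rot: [3.14, 0.001, 1.588]
force: [-2.3, -0.4, 9.4]
grip_width: -0.0002
gripper_force: 4.8
```

>>> {"fn": "step_arm", "kwargs": {
  "commands": [
    [[0,0,0.04],0]
  ]
}}

```text
t: 10.85
ee_pos: [0.6066, -0.0468, 0.1247]
tcp_rot: [3.139, 0.001, 1.588]
force: [-2.7, -0.3, 12.0]
grip_width: 0.0003
gripper_force: 5.6
```

>>> {"fn": "step_arm", "kwargs": {
  "commands": [
    [[0,0,0.02],0],
    [[0,0,0.02],0]
  ]
}}

```text
t: 11.05
ee_pos: [0.6066, -0.0468, 0.1245]
tcp_rot: [3.139, 0.001, 1.588]
force: [-3.3, -0.8, 11.9]
grip_width: 0.0001
gripper_force: 5.9
```

Force is up to 12 N with hardly any more travel, so the hook is at its stop. Now I'll push the door out from inside, keeping the hook down.

>>> {"fn": "step_arm", "kwargs": {
  "commands": [
    [[0.1,0,0.0],0],
    [[0.2,0,0.02],0]
  ]
}}

```text
t: 11.25
ee_pos: [0.6067, -0.0419, 0.1243]
tcp_rot: [3.138, 0.002, 1.588]
force: [-4.2, -1.6, 16.1]
grip_width: -0.0001
gripper_force: 7.7
```

>>> {"fn": "step_arm", "kwargs": {
  "commands": [
    [[0.06,0,0.02],0]
  ]
}}

```text
t: 11.35
ee_pos: [0.6067, -0.0404, 0.1242]
tcp_rot: [3.138, 0.002, 1.588]
force: [-5.2, -1.0, 17.8]
grip_width: 0.0
gripper_force: 8.9
```

>>> {"fn": "step_arm", "kwargs": {
  "commands": [
    [[0.05,0,-0.04],0]
  ]
}}

```text
t: 11.45
ee_pos: [0.6067, -0.0391, 0.1248]
tcp_rot: [3.138, 0.002, 1.588]
force: [-1.6, -1.3, 10.5]
grip_width: 0.0002
gripper_force: 5.3
```

>>> {"fn": "step_arm", "kwargs": {
  "commands": [
    [[0.05,0,-0.01],0]
  ]
}}

```text
t: 11.55
ee_pos: [0.6067, -0.0378, 0.1249]
tcp_rot: [3.138, 0.001, 1.588]
force: [-2.5, -0.7, 10.1]
grip_width: 0.0001
gripper_force: 5.3
```

>>> {"fn": "step_arm", "kwargs": {
  "commands": [
    [[0.06,0,-0.01],0]
  ]
}}

```text
t: 11.65
ee_pos: [0.6066, -0.0364, 0.125]
tcp_rot: [3.139, 0.001, 1.588]
force: [-2.8, -0.2, 11.2]
grip_width: 0.0
gripper_force: 5.2
```

>>> {"fn": "step_arm", "kwargs": {
  "commands": [
    [[0.08,0,0],-0.05],
    [[0.16,0,0],-0.1]
  ]
}}

```text
t: 11.85
ee_pos: [0.6064, -0.0323, 0.1249]
tcp_rot: [3.139, 0.001, 1.599]
force: [-2.5, -1.1, 11.4]
grip_width: -0.0
gripper_force: 5.3
```

>>> {"fn": "step_arm", "kwargs": {
  "commands": [
    [[0.08,0,0],-0.05],
    [[0.16,0,0],-0.1]
  ]
}}

```text
t: 12.05
ee_pos: [0.6062, -0.0283, 0.1248]
tcp_rot: [3.139, 0.001, 1.609]
force: [-3.2, -1.1, 11.6]
grip_width: 0.0002
gripper_force: 5.3
```

```bash
cat > arc.py <<'E'
from h import *
import sys
from scipy.optimize import brentq
s=state();p=s['ee_pos'];z=float(sys.argv[1]);st=float(sys.argv[2]);yr=float(sys.argv[3]) if len(sys.argv)>3 else None
def loc(a):
    c,ss=np.cos(TH+a),np.sin(TH+a);d=p[:2]-HG;return np.array([d@[ss,-c],d@[c,ss]])
a=brentq(lambda a:loc(a)[0]-.0125,0,1.8);y=loc(a)[1];print('door',round(a,3),'y',y.round(3),'yaw rel',round(s['tcp_rot'][2]-TH-np.pi/2-a,3),'z',p[2],'t',s['t'])
yaw=s['tcp_rot'][2]
for i in range(1,6):
    b=a+st*i
    if yr: y=y+np.clip(yr-y,-.004,.004)
    yaw=yaw+np.clip(TH+np.pi/2+b-yaw,-.12,.12)
    print(round(b,3),go([*doorpt(.0125,y,b),z],yaw))
E
python3 arc.py .1248 .03
```

```text
door 0.247 y 0.192 yaw rel -0.134 z 0.1248249586431659 t 12.05
0.277 ([0.23, -0.02, 0.0], -1.15)
0.307 ([0.46, -0.05, 0.0], -1.85)
0.337 ([0.69, -0.08, -0.0], -2.14)
0.367 ([0.91, -0.12, -0.0], -2.43)
0.397 ([1.14, -0.17, -0.0], -2.71)
```

>>> {"fn": "step_arm", "kwargs": {
  "commands": [
    [[0.2,-0.02,0],-0.5],
    [[0.4,-0.04,0],-1.0],
    [[0.6,-0.07,0],-1.5],
    [[0.8,-0.1,0],-2.0],
    [[1.0,-0.14,0],-2.5]
  ]
}}

```text
t: 12.55
ee_pos: [0.6016, -0.0033, 0.1248]
tcp_rot: [3.14, 0.002, 1.873]
force: [-3.5, -1.3, 10.1]
grip_width: -0.0
gripper_force: 5.4
```

```bash
python3 arc.py .14 .05;python3 - <<'E'
from h import *
im,de=read_camera('scene');np.savez('s5.npz',im=im,de=de);cv2.imwrite('pics/s5.png',im[150:,:,::-1])
E
```

```text
door 0.379 y 0.191 yaw rel -0.003 z 0.12478563990896371 t 12.55
0.429 ([0.38, 0.02, -0.61], -0.5)
0.479 ([0.77, 0.01, -0.61], -0.98)
0.529 ([1.15, -0.01, -0.61], -1.46)
0.579 ([1.53, -0.06, -0.61], -1.94)
0.629 ([1.91, -0.12, -0.61], -2.41)
```

View pics/s5.png

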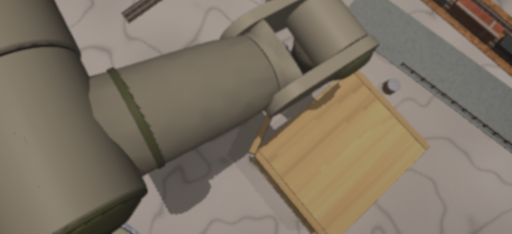

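The scene view, though the arm hides much of it, shows the door standing off the cupboard front near (262,130), so the latch is clear. Next I'll lift off the hook and swing on.

>>> {"fn": "step_arm", "kwargs": {
  "commands": [
    [[0.1,0,-0.3],-0.2],
    [[0.4,0,-0.55],-0.5],
    [[0.77,0,-0.55],-1],
    [[1.15,-0.02,-0.55],-1.5],
    [[1.53,-0.06,-0.55],-1.95]
  ]
}}

```text
t: 13.1
ee_pos: [0.5885, 0.0336, 0.1369]
tcp_rot: [3.142, 0.0, 2.078]
force: [0.1, -1.2, -0.1]
grip_width: 0.0002
gripper_force: 0.4
```

```bash
python3 arc.py .139 .07
```

```text
door 0.584 y 0.192 yaw rel -0.002 z 0.1369228169397728 t 13.1
0.654 ([0.54, 0.01, -0.08], -0.69)
0.724 ([1.07, -0.01, -0.08], -1.36)
0.794 ([1.61, -0.07, -0.08], -2.03)
0.864 ([2.14, -0.17, -0.08], -2.7)
0.934 ([2.66, -0.3, -0.08], -3.36)
```

>>> {"fn": "step_arm", "kwargs": {
  "commands": [
    [[0.54,0.01,0],-0.69],
    [[1.07,-0.01,0],-1.36],
    [[1.61,-0.07,0],-2.03],
    [[2.14,-0.17,0],-2.7],
    [[2.66,-0.3,0],-3.36]
  ]
}}

```text
t: 13.6
ee_pos: [0.5496, 0.0883, 0.1369]
tcp_rot: [3.142, 0.0, 2.431]
force: [0.4, -2.2, 0.1]
grip_width: 0.0001
gripper_force: 0.4
```

```bash
python3 arc.py .137 .07
```

```text
door 0.935 y 0.192 yaw rel -0.001 z 0.13686506918647479 t 13.6
1.005 ([0.54, 0.02, -0.01], -0.68)
1.075 ([1.07, -0.01, -0.01], -1.35)
1.145 ([1.61, -0.07, -0.01], -2.02)
1.215 ([2.14, -0.16, -0.01], -2.68)
1.285 ([2.66, -0.3, -0.01], -3.35)
```

>>> {"fn": "step_arm", "kwargs": {
  "commands": [
    [[0.54,0.01,0],-0.69],
    [[1.07,-0.01,0],-1.36],
    [[1.61,-0.07,0],-2.03],
    [[2.14,-0.17,0],-2.7],
    [[2.66,-0.3,0],-3.36]
  ]
}}

```text
t: 14.1
ee_pos: [0.4943, 0.1262, 0.1369]
tcp_rot: [3.141, 0.0, 2.783]
force: [0.6, -1.0, -0.5]
grip_width: -0.0001
gripper_force: 0.4
```

>>> {"fn": "step_arm", "kwargs": {
  "commands": [
    [[0.4,0.0,0],-0.5],
    [[0.6,0,0],-0.7],
    [[0.6,0,0],-0.7]
  ]
}}

```text
t: 14.4
ee_pos: [0.4803, 0.1312, 0.137]
tcp_rot: [3.142, -0.0, 2.853]
force: [0.5, -0.0, -0.7]
grip_width: 0.0002
gripper_force: 0.0
```

```bash
python3 arc.py .137 .0
```

```text
door 1.363 y 0.191 yaw rel -0.007 z 0.1370041819513751 t 14.4
1.363 ([-0.0, -0.0, 0.0], -0.07)
1.363 ([-0.0, -0.0, 0.0], -0.07)
1.363 ([-0.0, -0.0, 0.0], -0.07)
1.363 ([-0.0, -0.0, 0.0], -0.07)
1.363 ([-0.0, -0.0, 0.0], -0.07)
```

The door stands at about 1.36 rad. I'll back off a little, then lift out.

>>> {"fn": "step_arm", "kwargs": {
  "commands": [
    [[-0.25,0,0],0],
    [[-0.25,0,-0.8],0],
    [[-0.25,0,-2],0],
    [[-0.25,0,-3.5],0],
    [[-0.25,0,-5],0]
  ]
}}

```text
t: 14.9
ee_pos: [0.4873, 0.1287, 0.2632]
tcp_rot: [-3.141, -0.0, 2.851]
force: [0.4, 0.7, 0.9]
grip_width: 0.0
gripper_force: 0.0
```

>>> {"fn": "step_arm", "kwargs": {
  "commands": [
    [[-1,0,-0.5],0],
    [[-2.5,0,-0.5],0],
    [[-4,0,-0.5],0],
    [[-5,0,-0.5],0],
    [[-5,0,-0.5],0]
  ]
}}

```text
t: 15.4
ee_pos: [0.6093, 0.0916, 0.2725]
tcp_rot: [-3.141, -0.001, 2.849]
force: [0.1, 0.9, -0.6]
grip_width: 0.0
gripper_force: 0.0
```

```bash
python3 - <<'E'
from h import *
s=state();print(s['t'],s['ee_pos'],s['force'])
im,de=read_camera('scene');im2,_=read_camera('side');im2=im2[:,:,::-1]
cv2.imwrite('pics/end.png',cv2.resize(np.hstack([im[:,:,::-1],im2]),(800,300)))
C=cam('scene');P=cloud(C,de);m=(abs(P[...,2]-ZT)<.012)&(P[...,1]>-.03)&(P[...,0]>.38)&(P[...,0]<.6)&(P[...,1]<.24)&(de>0)
q=P[m];print(len(q),np.percentile(q,[2,50,98],axis=0).round(3) if len(q) else '')
z=np.load('scene0.npz')
for n,(u,v) in dict(van=(183,117),house=(290,133),pot=(390,237)).items():
    print(n,np.abs(im[v-18:v+18,u-18:u+18].astype(int)-z['im'][v-18:v+18,u-18:u+18]).mean())
E
```

```text
15.4 [0.60925975 0.0916317  0.27252555] [ 0.06737203  0.94591958 -0.61158744]
632 [[ 0.414 -0.026  0.187]
 [ 0.442  0.06   0.19 ]
 [ 0.471  0.151  0.192]]
van 44.83281893004115
house 27.708076131687243
pot 24.593621399176953
```

View pics/end.png

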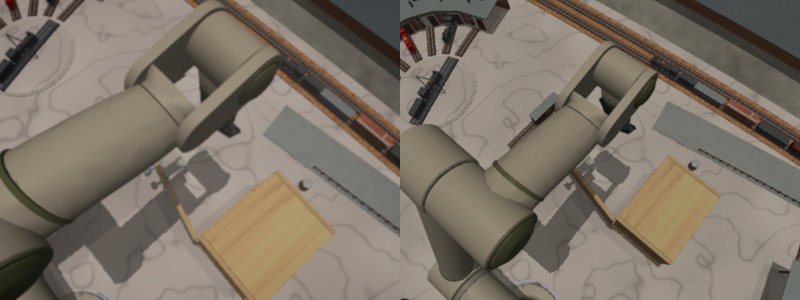

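The picture shows the door edge standing wide open, from (160,165) to (198,240) in the left half. The depth puts it at about 1.34 rad. The arm is clear, and nothing it did came near the pot, the van or the house.

```bash
python3 -c "
from bench import *
s=state();print(s['t'],abs(s['joint_vel']).max());print(sign_off())"
```

```text
15.5 0.03161135592505046
the job is handed in; nothing more can be done
None
```

The job is handed in: I drew the door ajar, pressed the latch free and swung the door to about 1.34 rad (77°), with the arm clear of everything; the arm hid the van and house in the final pictures, so I did not recheck them, but it never came near the bystanders.

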